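# Clamp a spice jar in the ratcheted one-handed jar holder

### The arm

A 7-joint arm with a two-finger parallel gripper is mounted at the origin on a cart in front of the work surface, level with it; the furniture and walls round the work are solid. World frame = base frame: x ahead of the robot, y to its left, z up, the work surface at z = 0. Lengths are in mm, angles in rad, forces in N, time in s.
With the tool pointing down it reaches from about 425 to 950 mm from the base axis. Payload 16.7 kg.
Tool frame: the origin (TCP) lies on the centre line of the jaws, within the pads' length; the fingertips stand 19 mm ahead of it and the grasp point (between the pads) is the TCP (ctrl.tip_reach is the distance from the TCP to the fingertips, in mm); z points along the fingers, y is the line along which they close (so a half turn about z gives the same grasp; the last joint's range is limited). The gripper opens to 94 mm and grips with 3 to 60 N. Pads are 16 mm wide; open, the fingers measure 119 mm over their backs; the gripper's body (75 mm by 177 mm) begins 78 mm behind the grasp point.
Start: joints at [-1.327, 0.426, 0.074, 1.606, -0.034, 1.111, -0.067], TCP at [258.999, 623.294, 224.467] pointing down, gripper open.
Joint ranges: [-2.85, 2.85], [-0.5, 2.14], [-1.23, 1.37], [0.21, 2.46], [-1.02, 4.16], [0.16, 2.05], [-2.73, 2.73]. Speed limits (rad/s): [1.89, 1.89, 2.39, 2.39, 3.01, 3.01, 3.01].

### API

Orientations are given as a rotation vector (axis times angle).
In Python, from plant import ctrl gives the robot as it stands.
- The arm moves only by the tool move_tool, called after "Request:" as name(argument=value, ...) on one line, values as JSON. Schema: {"type":"object","properties":{"deltas":{"type":"array","items":{"type":"object","properties":{"d":{"type":"array","items":{"type":"number"},"minItems":3,"maxItems":3},"spin":{"type":"number"},"aperture":{"type":"number"}},"additionalProperties":false,"required":["aperture"]},"minItems":1,"maxItems":8},"clamp_n":{"type":"number"},"only":{"type":"string"},"quiet":{"type":"boolean"},"lines":{"type":"string"}},"required":["deltas"],"additionalProperties":false}. deltas is a list of rows, 1 to 8 of them, each an object with the fields d (a list: dx, dy, dz in mm), spin (a turn about the tool's z in rad), aperture (the finger opening in mm); a field left out counts as zero (the opening has to be given); each row is the pose to reach, as a shift and turn from the pose commanded when the call began, along the tool's axes at that moment; what a row does not reach only later rows make up. A row lasts 1/10 s, in which the tool goes at most 50 mm and 0.15 rad, less where a joint would pass 70% of its speed; a pose out of reach is approached as far as the arm can. The fingers move at their own pace and stop on an object; clamp_n is the grip in N (left out, the last holds). Time passes only in rows, so rows that do not move let the fingers close. The tool returns the time, the measured TCP pose, the force, the opening and the grip force at its end. only (a regular expression) keeps the lines of the reply that match it, lines (a string "A,B") keeps lines A to B, and quiet returns only ok. Input that does not fit is refused with a message, and nothing moves.
- ctrl.state(): the state, without advancing time (a new reading comes with each control period).
- ctrl.snapshot(name): name is "scene" or "side" or "wrist"; returns a dict with "pixels" (480x640x3 uint8, red, green, blue), "range_z" (480x640 float32, mm along the optical axis (not along the pixel's ray), 0 where there is no reading), "fx", "fy", "cx", "cy" (pixels), "k1" (the pictures are not rectified: a ray, as slopes to the right and down, at radius r is drawn at 1 + k1 r^2 times it, then the intrinsics apply), "view" (4x4, takes a point from world to camera coordinates). Camera axes: x right, y up, looking along -z (the intrinsics and any distortion apply to the point x, -y, -z); pixel columns grow to the right and rows downward; lengths in mm; the calibration is good to about 2 mm. A picture is of the moment at which its call begins.
- ctrl.sign_off(): hands the job in; it is judged then, once.
The state is a dict: "t": time; "q": joint angles; "qd": joint speeds; "tau": joint torques, N m; "tool_pos": TCP position; "tool_rot": TCP orientation; "wrist_force": force on the tool from outside, world axes, zero at the start; "ft_torque": the same for the moment, N m; "finger_gap": finger opening in mm; "gripper_force": force on a finger pad.
Only numpy, scipy, OpenCV 4.12 (cv2) and the standard library are available. Lean on these libraries where they do the work, as an engineer would, in place of code of your own. Each camera call takes 0.05 s, during which the arm holds its last target. There are 200 camera calls.

### The job

Get the spice jar that lies on its side ready for one-handed opening: stand it upright on the jar holder's base between the two jaws and clamp it there. The jaws are wound too far in, so throw the pawl off the ratchet wheel and wind the knob back to make room; once the jar stands in the gap, put the pawl back on the wheel and wind the knob in click by click until the jar is held firmly, the springs behind the pad about half compressed, without crushing the glass. Leave the pawl on the wheel so that the grip stays, and leave the mug, the salt shaker and the other spice jar where they stand.

Things in the scene. Friction and masses are not known exactly. Their poses are not given: they have to be found in the camera images.
- jar_holder: One-handed jar holder, held fast on the worktop by its suction foot. Grey base plate 240 (along its x) x 92 mm, 10 mm thick; origin at the plate's underside, on its centre line, 2 mm to +x of its middle. On the -x half: white gear housing, x -121 to -31, y -45 to 45 mm, top at 53 mm, knob on top at x -76, y 0. On the +x half the jar is clamped between moving jaw and V-shaped back jaw.
- seat (a point): Top of the base plate (z 10 mm) between the jaws, at x 45, y 0 mm of the holder, whose axes it has. The back jaw, a V of two rubber plates open to -x, has its apex at x 80 to 88 mm of the holder (its last user locked it somewhere there), side tips 13 mm nearer, top at 66 mm. A jar seated in it reaches to about 45 mm before the apex. Side rails at y -38 and 38, 6 mm high.
- moving_jaw: Moving jaw: white plate, 76 mm wide, top at 62 mm; axes and height of origin as jar_holder; x in the holder's frame 0 (fully open) to 45 mm (fully in). It pushes to +x with a flat rubber pad (50 mm wide, z 28 to 66 mm) whose free face lies 12 mm to +x of this origin, on springs (1.2 N per mm, 20 mm of travel, then hard). At the start too far in to admit the jar.
- knob (a joint): Knob angle, rad: 0 jaw fully open, 2.5 fully in, 18 mm of jaw per rad; grows clockwise seen from above (winding in). Its 20-tooth wheel clicks every 0.314 rad (5.7 mm of jaw). Pawl on: turns only clockwise, and when let go slips back at most to the last click. Pawl off: turns both ways (friction about 0.05 N m) and yields to the pad springs.
- knob_grip (a point): Middle of the knob's grip, on its vertical axis: black fluted cylinder, 50 mm across, from 64 to 98 mm above the worktop. The toothed wheel, 60 mm across, lies below it at 53 to 60 mm, the pawl beside the wheel up to 62 mm.
- pawl (a joint): Pawl angle, rad, about its vertical pivot at x -110, y 33 mm in the holder's frame; grows anticlockwise seen from above. 0 to 0.11 on the wheel (it rises as a tooth passes), 0.8 fully thrown off. An over-centre spring (centre at 0.4, 0.05 N m) keeps it on or off.
- pawl_tab (a point): The pawl's thumb tab: black upright plate 5 mm thick, 14 mm long, 54 to 81 mm above the worktop (this point at 70), 30 mm from the pivot, over the housing's -x +y corner. Pushed sideways about the pivot, from x -131, y 54 (on) to x -140, y 33 mm (off) in the holder's frame; the flat faces look along the push. Free space beyond it on the outside.
- jar: Glass spice jar with screw cap, 45 mm across the cap, 43 mm across the glass, 106 mm long, under 0.2 kg, lying on its side at the start. Origin: centre of its bottom; z axis from bottom to cap (cap from 85 to 106 mm).
- other_jar: The other spice jar, upright, 45 mm across, 106 mm high; origin at its foot. To be left alone.
- mug: Cream mug, 78 mm across, 101 mm high, handle to its +y; origin at its foot. To be left alone.
- salt: Glass salt shaker, 44 mm across, 90 mm high; origin at its foot. To be left alone.

How it is judged:
By the outcome, as a careful person would: the job done as asked, in the order asked, and still so for the second after the job is handed in, with the robot touching nothing.
It also fails if it takes over 72 s, if anything falls off the work surface, if the arm or the gripper's body presses on something with over 40 N, if the wrist force passes 120 N, or if a joint passes its speed limit or range.

## Working session

There is one attempt and no reset: what is moved stays moved. The work goes in short steps, Python scripts to look and compute and a tool call to move; the robot and the scene stay as the last step left them, time stands still between calls to the robot, and variables do not carry over. Pictures are saved under pics/ and viewed, at most 10 in all, crops included, and the job is handed in when it is done.

```bash
ls; mkdir -p pics; cat > h.py <<'E'
import numpy as np, cv2
from plant import ctrl
from scipy.spatial.transform import Rotation as R
def snap(n):
    s=ctrl.snapshot(n); s['V']=np.array(s['view']); return s
def cloud(s):
    h,w=s['range_z'].shape
    u,v=np.meshgrid(np.arange(w),np.arange(h))
    return pix(s,u,v,s['range_z'])
def slopes(s,u,v):
    a=(np.asarray(u,float)-s['cx'])/s['fx']; b=(np.asarray(v,float)-s['cy'])/s['fy']
    x,y=a,b
    for _ in range(15):
        f=1+s['k1']*(x*x+y*y); x,y=a/f,b/f
    return x,y
def pix(s,u,v,d):
    x,y=slopes(s,u,v); d=np.asarray(d,float)
    P=np.stack([x*d,-y*d,-d],-1); M=np.linalg.inv(s['V'])
    return P@M[:3,:3].T+M[:3,3]
def ray(s,u,v,z):
    M=np.linalg.inv(s['V']); c=M[:3,3]; p=pix(s,u,v,np.ones(np.shape(u)))
    d=p-c; return c+d*((z-c[2])/d[...,2])[...,None]
def save(s,f): cv2.imwrite('pics/'+f,s['pixels'][:,:,::-1])
E
python3 - <<'E'
from h import *
for n in ['scene','side','wrist']:
    s=snap(n); save(s,n+'0.png'); np.savez('/tmp/%s0.npz'%n,**{k:s[k] for k in s})
    print(n,np.linalg.inv(s['V'])[:3,3].round(), s['fx'],s['k1'],(s['range_z']>0).mean())
st=ctrl.state(); print(st)
E
```

```text
pics
plant.py
scene [ 108. -242.  546.] 486.92796787815587 -0.09745572608743489 0.9918619791666666
side [ 262. -458.  437.] 462.7692284409137 -0.03475907725510968 0.9927018229166666
wrist [200. 649. 386.] 344.929819047151 -0.033512142311814826 0.9433138020833334
{'t': 0.15, 'q': array([-1.3265249 ,  0.42659755,  0.07385609,  1.60645732, -0.0340901 ,
        1.11077962, -0.06714305]), 'qd': array([ 1.97325603e-03, -1.54116416e-03,  4.67807258e-05, -1.11227604e-03,
       -1.07464705e-03, -2.39050535e-03, -5.80794179e-04]), 'tau': array([ 4.86901437e-03, -9.36291289e+01,  3.66948254e+00, -4.54417205e+01,
       -4.86464007e-02,  1.80291524e-02,  3.77929769e-05]), 'tool_pos': array([258.88176259, 623.0387483 , 223.93150302]), 'tool_rot': array([-6.14631194e-01, -3.08075846e+00,  1.53200905e-03]), 'wrist_force': array([-0.40987182,  0.12192291,  0.74164885]), 'ft_torque': array([0.03549739, 0.00183037, 0.011572  ]), 'gripper_force': 0.0, 'finger_gap': 94.03207774912808}
```

View pics/scene0.png

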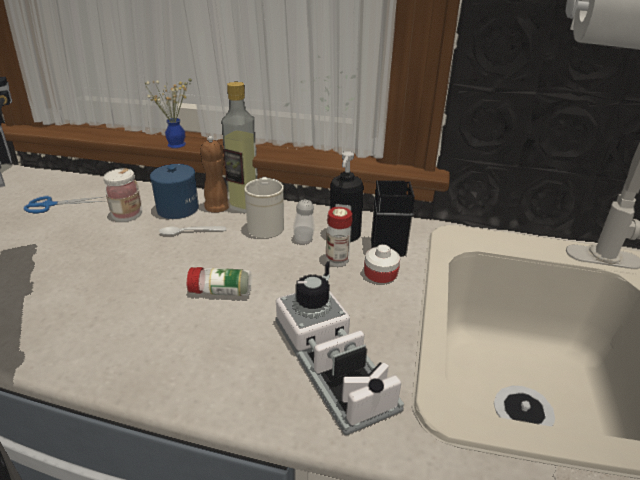

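View pics/side0.png

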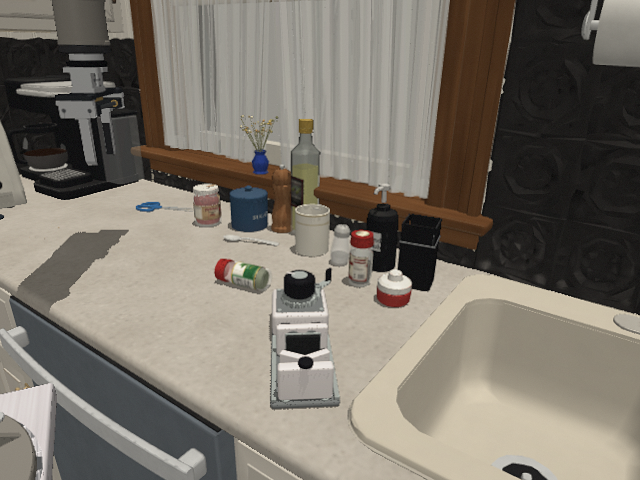

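The scene view shows the lying jar at (218,282), cap to the left at (196,280). The holder's knob is at (312,290), the pawl tab at (327,268), the pad at (350,362) and the back jaw at (372,395). The side view shows the same: jar (242,274), knob (298,285), tab (328,275).

```bash
python3 - <<'E'
from h import *
for n in ['scene','side']:
    s=dict(np.load('/tmp/%s0.npz'%n)); s['V']=s['view']; P=cloud(s); hsv=cv2.cvtColor(s['pixels'],cv2.COLOR_RGB2HSV)
    x,y,z=P[...,0],P[...,1],P[...,2]
    v,u=np.mgrid[:480,:640]
    box=lambda a:(u>=a[0])&(u<=a[2])&(v>=a[1])&(v<=a[3])
    B=dict(scene=dict(h=(270,260,405,435),jar=(180,260,255,302)),side=dict(h=(265,262,345,412),jar=(208,252,275,298)))[n]
    H=box(B['h']); 
    print(n,'table z',np.median(z[box((260,330,268,400))]) if n=='scene' else np.median(z[box((180,300,260,340))]))
    m=H&(z>92)&(z<104)&(hsv[...,2]<90); print('knobtop',m.sum(),P[m].mean(0).round(1), np.ptp(P[m],0).round(), )
    q=P[m][:,:2].astype(np.float32); print('enc',cv2.minEnclosingCircle(q))
    m=H&(z>49)&(z<57)&(hsv[...,2]>150); q=P[m]
    print('housing/jaw top rect',m.sum(),np.median(q[:,2]))
    m=H&(z>7)&(z<13); q=P[m]; print('plate',m.sum(),cv2.minAreaRect(q[:,:2].astype(np.float32)))
    m=H&(z>5)&(z<120); print('all',cv2.minAreaRect(P[m][:,:2].astype(np.float32)))
    J=box(B['jar'])&(z>6)&(z<60); q=P[J]; print('jar',J.sum(),q.mean(0).round(1),'zmax',np.percentile(q[:,2],98),cv2.minAreaRect(q[:,:2].astype(np.float32)))
    red=J&((hsv[...,0]<8)|(hsv[...,0]>172))&(hsv[...,1]>130); print('cap',P[red].mean(0).round(1),np.percentile(P[red][:,2],98))
    np.save('/tmp/P%s.npy'%n,P)
    # small height map of the holder
E
cat > hm.py <<'E'
from h import *
import sys
E
```

```text
scene table z -1.6173622073578144
knobtop 324 [514.4 144.8  95.4] [47. 49.  6.]
enc ((518.86279296875, 150.03506469726562), 24.926889419555664)
housing/jaw top rect 434 50.459686674715954
plate 1511 ((545.1981201171875, 120.36152648925781), (374.59429931640625, 198.95697021484375), 37.724063873291016)
all ((544.5477294921875, 120.05768585205078), (376.09185791015625, 201.70596313476562), 37.23958206176758)
jar 1618 [469.1 323.3  31.3] zmax 43.81086774721682 ((474.0594787597656, 330.6315002441406), (43.51491928100586, 106.83185577392578), 43.1373291015625)
cap [439.8 355.9  32.1] 43.72164012909092
side table z 1.1931219960611088
knobtop 253 [518.2 141.9  96.2] [48. 43.  7.]
enc ((521.4000854492188, 151.50460815429688), 25.3987979888916)
housing/jaw top rect 824 52.53910449699609
plate 524 ((530.2487182617188, 174.42623901367188), (445.7926330566406, 152.09104919433594), 60.878150939941406)
all ((530.6724853515625, 174.11929321289062), (445.6249694824219, 152.60269165039062), 61.053489685058594)
jar 1269 [475.6 318.   32. ] zmax 49.96806523430316 ((495.18389892578125, 281.7862548828125), (80.12385559082031, 204.50503540039062), 16.975709915161133)
cap [441.1 356.   32.2] 46.18850780134558
```

```bash
python3 - <<'E'
import cv2
a=cv2.imread('pics/scene0.png')[255:435,260:410]; b=cv2.imread('pics/side0.png')[255:415,240:390]
b=cv2.resize(b,(150*2,160*2+40)); a=cv2.resize(a,None,fx=2.6,fy=2.6,interpolation=cv2.INTER_CUBIC);b=cv2.resize(cv2.imread('pics/side0.png')[255:415,255:405],(390,468),interpolation=cv2.INTER_CUBIC)
cv2.imwrite('pics/crop1.png',cv2.hconcat([a,b]))
E
```

```text
(no output)
```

View pics/crop1.png

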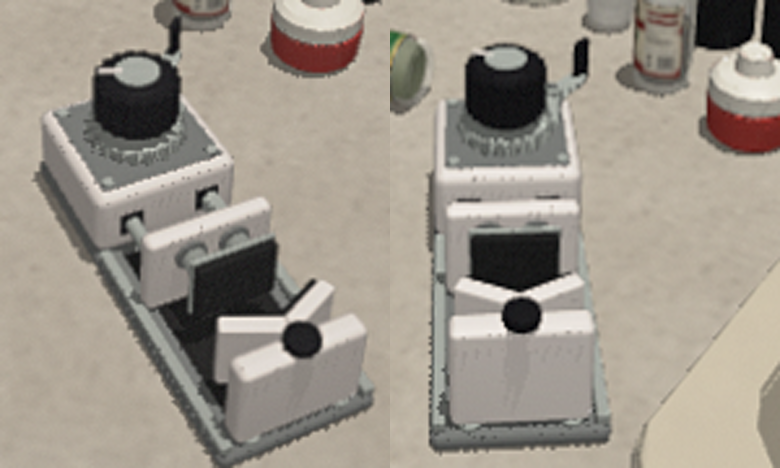

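Enlarged: the holder's +x axis runs from the knob towards the robot/-y side. The pawl is on, with its tab at the far right of the housing; the rails bound the gap between pad and V jaw.

```bash
python3 - <<'E'
from h import *
out={}
for n in ['scene','side']:
    P=np.load('/tmp/P%s.npy'%n); s=np.load('/tmp/%s0.npz'%n); hsv=cv2.cvtColor(s['pixels'],cv2.COLOR_RGB2HSV)
    k=np.array([520,150.5]); v,u=np.mgrid[:480,:640]
    b=dict(scene=(270,260,405,435),side=(265,262,345,412))[n]
    H=(u>=b[0])&(u<=b[2])&(v>=b[1])&(v<=b[3])&(P[...,2]>5)&(P[...,2]<110)&(np.hypot(P[...,0]-k[0],P[...,1]-k[1])<240)
    nl,lab,st,_=cv2.connectedComponentsWithStats(H.astype(np.uint8)); H=lab==(1+st[1:,4].argmax())
    q=P[H].astype(np.float32); r=cv2.minAreaRect(q[:,:2]); print(n,H.sum(),r, cv2.boxPoints(r).round().tolist())
    lo=q[q[:,2]<62]; r=cv2.minAreaRect(lo[:,:2]); print(' low',r,cv2.boxPoints(r).round().tolist())
    V=hsv[...,2]
    t=H&(V<70)&(P[...,2]>62)&(P[...,2]<84)&(P[...,0]>540); print(' tab',t.sum(),P[t].round().tolist()[:30])
E
```

```text
Traceback (most recent call last):
cv2.error: OpenCV(4.12.0) /io/opencv/modules/imgproc/src/convhull.cpp:143: error: (-215:Assertion failed) total >= 0 && (depth == CV_32F || depth == CV_32S) in function 'convexHull'
```

```bash
python3 - <<'E'
from h import *
for n in ['scene','side']:
    P=np.load('/tmp/P%s.npy'%n); s=np.load('/tmp/%s0.npz'%n); hsv=cv2.cvtColor(s['pixels'],cv2.COLOR_RGB2HSV)
    k=np.array([520,150.5]); v,u=np.mgrid[:480,:640]
    b=dict(scene=(270,260,405,435),side=(265,262,345,412))[n]
    H=(u>=b[0])&(u<=b[2])&(v>=b[1])&(v<=b[3])&(P[...,2]>5)&(P[...,2]<110)&(np.hypot(P[...,0]-k[0],P[...,1]-k[1])<240)
    nl,lab,st,_=cv2.connectedComponentsWithStats(H.astype(np.uint8)); H=lab==(1+st[1:,4].argmax())
    q=np.ascontiguousarray(P[H].astype(np.float32)); f=lambda a:cv2.minAreaRect(np.ascontiguousarray(a[:,:2]).reshape(-1,1,2))
    r=f(q); print(n,H.sum(),r)
    lo=q[q[:,2]<62]; r=f(lo); print(' low',r,cv2.boxPoints(r).round().tolist())
    V=hsv[...,2]
    t=(V<70)&(P[...,2]>60)&(P[...,2]<86)&(np.hypot(P[...,0]-k[0],P[...,1]-k[1])<95)&(np.hypot(P[...,0]-k[0],P[...,1]-k[1])>45)&(P[...,1]>120); print(' tab',t.sum(),P[t].round().tolist()[:30])
E
```

```text
scene 10249 ((529.6683959960938, 130.1756134033203), (374.3525695800781, 151.0977783203125), 53.552730560302734)
 low ((529.6683959960938, 130.1756134033203), (374.3525695800781, 151.0977783203125), 53.552730560302734) [[358.0, 24.0], [479.0, -65.0], [702.0, 236.0], [580.0, 326.0]]
 tab 46 [[591.0, 187.0, 79.0], [591.0, 184.0, 80.0], [588.0, 186.0, 79.0], [588.0, 183.0, 80.0], [592.0, 185.0, 77.0], [584.0, 184.0, 80.0], [586.0, 184.0, 79.0], [586.0, 182.0, 80.0], [589.0, 182.0, 78.0], [595.0, 185.0, 74.0], [581.0, 182.0, 80.0], [584.0, 182.0, 79.0], [587.0, 182.0, 77.0], [590.0, 183.0, 76.0], [582.0, 182.0, 78.0], [582.0, 181.0, 78.0], [585.0, 181.0, 77.0], [588.0, 181.0, 75.0], [582.0, 181.0, 76.0], [585.0, 181.0, 75.0], [591.0, 184.0, 70.0], [582.0, 180.0, 75.0], [585.0, 181.0, 73.0], [591.0, 184.0, 68.0], [582.0, 180.0, 73.0], [585.0, 181.0, 71.0], [590.0, 183.0, 67.0], [582.0, 182.0, 69.0], [584.0, 182.0, 69.0], [586.0, 181.0, 68.0]]
side 7777 ((499.55194091796875, 88.57608032226562), (260.3054504394531, 101.26559448242188), 66.64285278320312)
 low ((499.55194091796875, 88.57608032226562), (260.3054504394531, 101.26559448242188), 66.64285278320312) [[401.0, -11.0], [494.0, -51.0], [598.0, 188.0], [505.0, 228.0]]
 tab 56 [[594.0, 186.0, 82.0], [589.0, 184.0, 82.0], [592.0, 186.0, 80.0], [593.0, 185.0, 81.0], [585.0, 184.0, 81.0], [587.0, 184.0, 80.0], [589.0, 183.0, 80.0], [591.0, 185.0, 79.0], [593.0, 184.0, 79.0], [585.0, 183.0, 79.0], [587.0, 184.0, 78.0], [588.0, 181.0, 80.0], [591.0, 183.0, 78.0], [592.0, 181.0, 79.0], [585.0, 184.0, 77.0], [586.0, 181.0, 78.0], [587.0, 179.0, 79.0], [591.0, 184.0, 76.0], [592.0, 183.0, 76.0], [585.0, 183.0, 75.0], [587.0, 183.0, 75.0], [587.0, 179.0, 77.0], [591.0, 184.0, 74.0], [594.0, 185.0, 72.0], [584.0, 182.0, 74.0], [586.0, 181.0, 74.0], [588.0, 181.0, 74.0], [592.0, 185.0, 71.0], [593.0, 183.0, 72.0], [585.0, 182.0, 72.0]]
```

```bash
python3 - <<'E'
from h import *
k=np.array([520,150.7])
A=[];
for n in ['scene','side']:
    P=np.load('/tmp/P%s.npy'%n); s=np.load('/tmp/%s0.npz'%n); hsv=cv2.cvtColor(s['pixels'],cv2.COLOR_RGB2HSV)
    dz=-1.6 if n=='scene' else 1.2
    v,u=np.mgrid[:480,:640]; b=dict(scene=(270,260,405,435),side=(265,262,345,412))[n]
    H=(u>=b[0])&(u<=b[2])&(v>=b[1])&(v<=b[3]); z=P[...,2]-dz; V=hsv[...,2]
    for yaw in np.radians([-109,-110,-111,-112,-113]):
        e=np.array([np.cos(yaw),np.sin(yaw)]); f=np.array([-e[1],e[0]])
        d=P[...,:2]-k; X=d@e-76; Y=d@f
        m=H&(z>60.5)&(V<60)&(X>60)&(X<140); lock=(X[m].mean(),Y[m].mean(),m.sum())
        # moving jaw top, white near z=62
        m=H&(z>57)&(z<66)&(V>150)&(X>-25)&(X<60)&(abs(Y)<45); j=np.polyfit(Y[m],X[m],1); je=np.percentile(Y[m],[1,50,99]); jx=np.percentile(X[m],[5,50,95])
        m=H&(z>30)&(z<66)&(V<70)&(X>0)&(X<70)&(abs(Y)<40); pd=np.polyfit(Y[m],X[m],1); pe=np.percentile(Y[m],[1,99]); 
        m=H&(z>15)&(z<48)&(V>120)&(X<-15)&(X>-60)&(abs(Y)<44); hf=np.polyfit(Y[m],X[m],1)
        print(n,round(np.degrees(yaw)),'lock',np.round(lock,1),'jaw',j.round(3),je.round(),jx.round(1),'pad',pd.round(3),pe.round(),'hous',hf.round(3))
E
```

```text
scene -109 lock [103.8  -5.6 197. ] jaw [ 0.026 16.374] [-39.  -4.  33.] [ 8.8 15.5 39.1] pad [3.1000e-02 4.7356e+01] [-27.  19.] hous [ 1.4000e-02 -3.0389e+01]
scene -110 lock [103.9  -2.5 197. ] jaw [1.0000e-02 1.6351e+01] [-37.  -3.  34.] [ 8.8 15.4 39.1] pad [1.4000e-02 4.7308e+01] [-25.  21.] hous [ 7.0000e-03 -3.0435e+01]
scene -111 lock [103.9   0.6 197. ] jaw [-5.000e-03  1.635e+01] [-36.  -1.  36.] [ 8.7 15.5 39. ] pad [-3.0000e-03  4.7297e+01] [-23.  23.] hous [-1.0000e-03 -3.0519e+01]
scene -112 lock [103.8   3.8 197. ] jaw [-0.021 16.371] [-34.   0.  38.] [ 8.6 15.6 39.1] pad [-2.1000e-02  4.7324e+01] [-21.  25.] hous [-3.0000e-03 -3.0692e+01]
scene -113 lock [103.7   6.9 197. ] jaw [-0.037 16.415] [-33.   2.  39.] [ 8.5 15.6 38.9] pad [-3.8000e-02  4.7387e+01] [-19.  28.] hous [ 9.0000e-03 -3.1025e+01]
side -109 lock [105.1  -4.8 171. ] jaw [ 0.025 14.527] [-38.  -1.  35.] [ 7.7 14.1 22.2] pad [3.1000e-02 4.5279e+01] [-26.  20.] hous [ 2.0000e-02 -3.4074e+01]
side -110 lock [105.2  -1.7 171. ] jaw [9.0000e-03 1.4501e+01] [-36.   0.  37.] [ 7.8 14.2 22.1] pad [1.3000e-02 4.5233e+01] [-24.  23.] hous [ 1.2000e-02 -3.4295e+01]
side -111 lock [105.2   1.5 171. ] jaw [-7.0000e-03  1.4498e+01] [-34.   2.  38.] [ 7.5 14.3 21.9] pad [-4.0000e-03  4.5224e+01] [-22.  25.] hous [-1.2000e-02 -3.4322e+01]
side -112 lock [105.1   4.6 171. ] jaw [-0.023 14.517] [-33.   4.  40.] [ 7.3 14.2 22. ] pad [-2.100e-02  4.525e+01] [-19.  27.] hous [-2.7000e-02 -3.4259e+01]
side -113 lock [105.    7.8 171. ] jaw [-0.038 14.559] [-31.   5.  42.] [ 7. 14. 22.] pad [-3.9000e-02  4.5313e+01] [-17.  29.] hous [ -0.04  -34.306]
```

```bash
python3 - <<'E'
from h import *
k=np.array([520.,150.7]); yaw=np.radians(-110.8); e=np.array([np.cos(yaw),np.sin(yaw)]); f=np.array([-e[1],e[0]])
allp=[]
for n,dz in [('scene',-1.6),('side',1.2)]:
    P=np.load('/tmp/P%s.npy'%n).reshape(-1,3).copy(); P[:,2]-=dz; allp.append(P)
    j=P[(P[:,2]>4)&(P[:,2]<60)&(np.hypot(P[:,0]-474,P[:,1]-330)<75)]
    r=cv2.minAreaRect(np.ascontiguousarray(j[:,:2].astype(np.float32)).reshape(-1,1,2)); print('jar',len(j),r,np.percentile(j[:,2],[90,99]))
    top=j[j[:,2]>np.percentile(j[:,2],75)]; l=cv2.fitLine(top[:,:2].astype(np.float32),cv2.DIST_HUBER,0,.01,.01).ravel(); print(' ridge',l.round(2))
    d=P[:,:2]-k; X=d@e-76;Y=d@f
    m=(X>55)&(X<100)&(abs(Y)<42)&(P[:,2]>61)&(P[:,2]<70)
    for y0 in range(-40,40,8):
        a=m&(Y>y0)&(Y<y0+8)
        if a.sum()>3: print('  V',y0+4,a.sum(),np.percentile(X[a],[2,50,98]).round(1))
Q=np.vstack(allp); Q=Q[(Q[:,2]>30)&(Q[:,0]>350)&(Q[:,0]<850)&(Q[:,1]>-50)&(Q[:,1]<600)]
H,xe,ye=np.histogram2d(Q[:,0],Q[:,1],bins=[np.arange(350,851,25),np.arange(-50,601,25)])
M=np.zeros(H.shape); i=((Q[:,0]-350)//25).astype(int); jj=((Q[:,1]+50)//25).astype(int); np.maximum.at(M,(np.minimum(i,19),np.minimum(jj,25)),Q[:,2])
print('y:',ye[:-1].astype(int).tolist())
for a,row in zip(xe,M): print(int(a),' '.join('%3d'%v for v in row))
E
```

```text
jar 1652 ((474.0594787597656, 330.6315002441406), (43.51491928100586, 106.83185577392578), 43.1373291015625) [44.04390753 45.74181939]
 ridge [  0.67  -0.75 476.45 330.38]
  V -28 61 [76.3 86.7 91. ]
  V -20 72 [77.4 88.3 94.3]
  V -12 74 [81.1 91.5 98.1]
  V -4 53 [84.5 93.7 99.6]
  V 4 40 [86.4 92.6 99.5]
  V 12 57 [82.6 90.6 97.3]
  V 20 60 [79.1 87.8 94.5]
  V 28 52 [76.2 85.2 91.1]
jar 1251 ((476.85760498046875, 332.7002258300781), (44.82298278808594, 109.0063705444336), 43.02891540527344) [43.8421915  45.75965572]
 ridge [  0.66  -0.75 477.42 329.96]
  V -28 38 [76.5 85.4 99.2]
  V -20 61 [74.7 86.9 99.7]
  V -12 64 [78.8 91.5 99.7]
  V -4 33 [81.9 90.  97.5]
  V 4 22 [83.9 90.6 99.1]
  V 12 46 [80.8 91.6 99.3]
  V 20 62 [75.8 89.5 99.5]
  V 28 54 [73.9 85.4 99. ]
  V 36 11 [78.7 84.  96.5]
y: [-50, -25, 0, 25, 50, 75, 100, 125, 150, 175, 200, 225, 250, 275, 300, 325, 350, 375, 400, 425, 450, 475, 500, 525, 550, 575]
350   0   0   0   0   0   0   0   0   0   0   0   0   0   0   0   0   0   0   0   0   0   0   0   0   0   0
375   0   0   0   0   0   0   0   0   0   0   0   0   0
[... 1296 characters left out ...]
   0   0  89  90 102 101  99 102   0 279 282 282 475
700   0   0   0   0   0   0   0  47  62  60   0 108 108   0   0  90  89   0 101 103 101 122 276 282 518 531
725   0   0   0   0   0   0   0  46  60  44   0   0 116 183 128 116   0   0   0 109 125 360 431 529 530 531
750   0   0   0   0   0   0   0   0   0 135 134 133 125 184 185 127   0   0 124 126 517 527 528 530 123 122
775   0   0   0   0   0   0   0   0 134 134  96 133 132 182 183 125 122 125 373 526 527 528 528 124 125 123
800   0   0   0   0   0   0   0   0 134 134 116 134 133  59 125 124 125 524 526 526 527 124 125 127 124   0
825 501   0   0   0   0   0   0   0   0 135 134 132   0 125 125 523 522 525 526 125 126 127 125 122 121   0
```

```bash
cat >> h.py <<'E'
K=np.array([520.,150.7]); YAW=np.radians(-110.8)
E1=np.array([np.cos(YAW),np.sin(YAW)]); F1=np.array([-E1[1],E1[0]])
def W(x,y): return K+(x+76)*E1+y*F1
def phi():
    r=R.from_rotvec(ctrl.state()['tool_rot']).as_matrix(); return np.degrees(np.arctan2(r[1,0],r[0,0]))
def go(x,y,z,ph=None):
    st=ctrl.state(); r=R.from_rotvec(st['tool_rot']).as_matrix(); d=r.T@(np.array([x,y,z])-st['tool_pos'])
    t=0 if ph is None else -np.radians((ph-phi()+180)%360-180)
    print('row',d.round(1),'turn %.3f'%t,'phi %.1f'%phi(),'q7 %.2f'%st['q'][6])
E
python3 -c "
from h import *
w=W(-131,54);print(w);go(w[0],w[1],150,24.2)"
```

```text
[590.01146946 182.93963623]
row [-474.7 -279.3   74.2] turn 2.325 phi 157.4 q7 -0.07
```

Request:
move_tool(deltas=[{"d":[-475,-279,40],"spin":2.32,"aperture":40},{"d":[-475,-279,40],"spin":2.32,"aperture":40},{"d":[-475,-279,40],"spin":2.32,"aperture":40},{"d":[-475,-279,40],"spin":2.32,"aperture":40},{"d":[-475,-279,40],"spin":2.32,"aperture":40},{"d":[-475,-279,40],"spin":2.32,"aperture":40},{"d":[-475,-279,40],"spin":2.32,"aperture":40},{"d":[-475,-279,40],"spin":2.32,"aperture":40}])

```text
t: 0.95
tool_pos: [499.9, 302.9, 195.5]
tool_rot: [-2.253, -2.189, -0.0]
wrist_force: [0.9, 1.1, -0.3]
finger_gap: 39.9
gripper_force: 0.0
```

```bash
python3 -c "
from h import *
w=W(-131,54);go(w[0],w[1],150,24.2)"
```

```text
row [-117.3   93.5   45.5] turn 1.119 phi 88.3 q7 -0.53
```

Request:
move_tool(deltas=[{"d":[-117,93,0],"spin":1.12,"aperture":20},{"d":[-117,93,0],"spin":1.12,"aperture":20},{"d":[-117,93,0],"spin":1.12,"aperture":20},{"d":[-117,93,0],"spin":1.12,"aperture":20},{"d":[-117,93,40],"spin":1.12,"aperture":20},{"d":[-117,93,40],"spin":1.12,"aperture":20},{"d":[-117,93,40],"spin":1.12,"aperture":20},{"d":[-117,93,40],"spin":1.12,"aperture":20}])

```text
t: 1.75
tool_pos: [589.2, 185.5, 155.0]
tool_rot: [3.071, 0.657, -0.001]
wrist_force: [-0.2, 0.3, -0.8]
finger_gap: 20.0
gripper_force: 0.0
```

```bash
python3 - <<'E'
from h import *
w=W(-131,54);go(w[0],w[1],150,24.2)
s=snap('wrist'); save(s,'w1.png'); np.savez('/tmp/w1.npz',**{k:s[k] for k in s})
print(np.linalg.inv(s['V']).round(2))
E
```

```text
row [-0.3  2.7  5. ] turn -0.001 phi 24.2 q7 -1.22
[[ 4.1000e-01  8.9000e-01  2.1000e-01  6.4975e+02]
 [-9.1000e-01  4.0000e-01  9.0000e-02  2.1278e+02]
 [-0.0000e+00 -2.3000e-01  9.7000e-01  3.1691e+02]
 [ 0.0000e+00  0.0000e+00  0.0000e+00  1.0000e+00]]
```

View pics/w1.png

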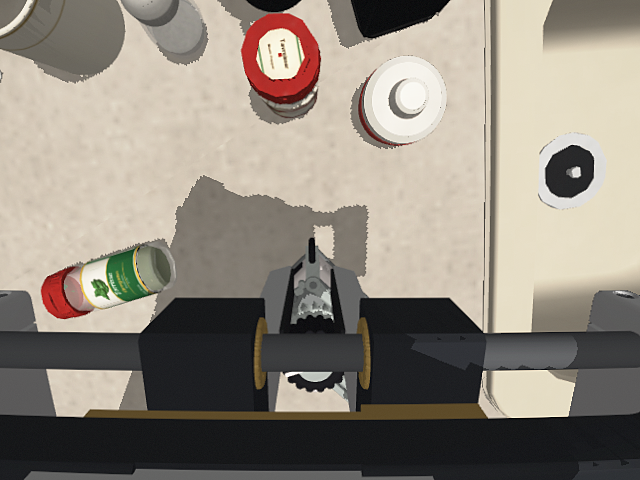

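The wrist view shows the tab's top edge at (311,250), seen between the fingers, the knob below it at (312,355), the lying jar at (110,280).

```bash
python3 - <<'E'
from h import *
s=dict(np.load('/tmp/w1.npz')); s['V']=s['view']; P=cloud(s); h=cv2.cvtColor(s['pixels'],cv2.COLOR_RGB2HSV)
sub=(slice(225,275),slice(295,330)); m=(h[sub][...,2]<70)&(P[sub][...,2]>60)&(P[sub][...,2]<95); q=P[sub][m]
print(m.sum(),q.mean(0),q.min(0),q.max(0))
t=q[q[:,2]>np.percentile(q[:,2],60)]; print('top',t.mean(0),np.linalg.eigh(np.cov(t[:,:2].T)))
print('ray z81',ray(s,np.array([311,311,311]),np.array([240,250,262]),81.))
g=h[240:310,60:180]; 
J=(P[...,2]>5)&(P[...,2]<60)&(np.hypot(P[...,0]-474,P[...,1]-330)<80); j=P[J]
print('jar',cv2.minAreaRect(np.ascontiguousarray(j[:,:2].astype(np.float32)).reshape(-1,1,2)),np.percentile(j[:,2],98))
w=W(-131,54);print(w);go(588.5,183,79,24.2)
# arc rows about pivot
E
```

```text
148 [592.0549397  187.42689464  79.2011629 ] [581.55814916 179.80819749  60.35531027] [597.10122678 191.02046453  85.18372879]
top [590.76232639 186.83169012  83.12431903] EighResult(eigenvalues=array([ 0.83651518, 11.47874338]), eigenvectors=array([[ 0.47279517, -0.88117236],
       [-0.88117236, -0.47279517]]))
ray z81 [[599.22640993 191.03266163  81.        ]
 [592.59920596 188.06696299  81.        ]
 [584.52453457 184.45356703  81.        ]]
jar ((479.2503662109375, 335.6512451171875), (46.260433197021484, 107.76702880859375), 41.18058395385742) 47.184163749110766
[590.01146946 182.93963623]
row [-1.6  2.2 76. ] turn -0.003 phi 24.1 q7 -1.22
```

Request:
move_tool(deltas=[{"d":[-1,1.6,40],"aperture":20},{"d":[-1,1.6,76],"aperture":20},{"d":[-1,1.6,76],"aperture":10},{"d":[-1,1.6,76],"aperture":10}])

```text
t: 2.2
tool_pos: [589.1, 183.4, 80.0]
tool_rot: [3.069, 0.668, -0.002]
wrist_force: [0.8, 0.7, 1.3]
finger_gap: 10.4
gripper_force: 0.0
```

Request:
move_tool(deltas=[{"d":[-0.3,-4.5,0],"spin":-0.15,"aperture":10},{"d":[-1.3,-8.9,0],"spin":-0.3,"aperture":10},{"d":[-3,-13,0],"spin":-0.45,"aperture":10},{"d":[-5.2,-16.9,0],"spin":-0.6,"aperture":10},{"d":[-8,-20.4,0],"spin":-0.75,"aperture":10},{"d":[-10.2,-22.5,0],"spin":-0.85,"aperture":10},{"d":[-10.2,-22.5,0],"spin":-0.85,"aperture":10},{"d":[-10.2,-22.5,0],"spin":-0.85,"aperture":30}])

```text
t: 3.0
tool_pos: [571.5, 200.0, 81.1]
tool_rot: [2.525, 1.869, 0.003]
wrist_force: [0.7, -0.3, -0.7]
finger_gap: 15.0
gripper_force: 0.0
```

```bash
python3 -c "
from h import *
go(K[0],K[1],200,60)"
```

```text
row [ -62.   -34.7 -119. ] turn 0.227 phi 73.0 q7 -0.49
```

Request:
move_tool(deltas=[{"d":[0,0,-35],"aperture":30},{"d":[-62,-34.7,-50],"spin":0.227,"aperture":76},{"d":[-62,-34.7,-50],"spin":0.227,"aperture":76},{"d":[-62,-34.7,-50],"spin":0.227,"aperture":76},{"d":[-62,-34.7,-50],"spin":0.227,"aperture":76}])

```text
t: 3.5
tool_pos: [520.0, 151.0, 130.4]
tool_rot: [-2.719, -1.574, -0.003]
wrist_force: [0.0, 1.4, -0.1]
finger_gap: 54.4
gripper_force: 0.0
```

```bash
python3 - <<'E'
from h import *
go(K[0],K[1],84.5,60)
s=snap('scene'); save(s,'s2.png'); P=cloud(s); h=cv2.cvtColor(s['pixels'],cv2.COLOR_RGB2HSV)
t=(h[...,2]<70)&(P[...,2]>58)&(P[...,2]<84)&(np.hypot(P[...,0]-K[0],P[...,1]-K[1])<100)&(np.hypot(P[...,0]-K[0],P[...,1]-K[1])>50)&(P[...,1]>160)
print(t.sum(),P[t].mean(0),W(-140,33),W(-131,54))
cv2.imwrite('pics/c2.png',cv2.resize(s['pixels'][230:430,240:420,::-1],None,fx=3,fy=3,interpolation=cv2.INTER_CUBIC))
E
```

```text
row [-0.4  0.1 45.9] turn 0.003 phi 60.1 q7 -0.69
50 [569.48064479 197.49177425  70.47212893] [573.57609292 198.81031353] [590.01146946 182.93963623]
```

View pics/c2.png

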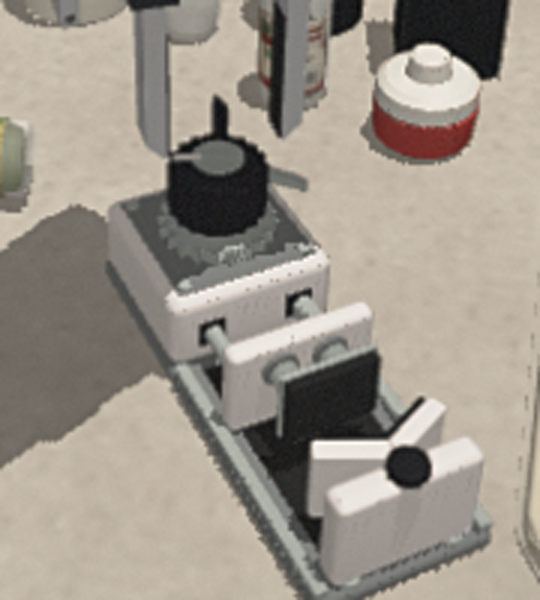

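The crop shows the pawl thrown off (tab at (218,118), tail at (290,180) away from the wheel) and the fingers centred over the knob.

Request:
move_tool(deltas=[{"aperture":76},{"aperture":76},{"d":[0,0,23],"aperture":76},{"d":[0,0,46],"aperture":76},{"d":[0,0,46],"aperture":40},{"d":[0,0,46],"aperture":40},{"d":[0,0,46],"aperture":40},{"d":[0,0,46],"aperture":40}], clamp_n=25)

```text
t: 4.35
tool_pos: [519.8, 151.0, 84.5]
tool_rot: [-2.718, -1.575, -0.002]
wrist_force: [-1.1, -1.3, 5.5]
finger_gap: 49.4
gripper_force: 25.0
```

Request:
move_tool(deltas=[{"aperture":40},{"spin":-0.15,"aperture":40},{"spin":-0.3,"aperture":40},{"spin":-0.45,"aperture":40},{"spin":-0.6,"aperture":40},{"spin":-0.75,"aperture":40},{"spin":-0.9,"aperture":40},{"spin":-1.05,"aperture":40}])

```text
t: 5.15
tool_pos: [521.1, 151.0, 84.5]
tool_rot: [1.553, 2.728, 0.004]
wrist_force: [8.9, 1.7, -4.4]
finger_gap: 49.7
gripper_force: 25.0
```

Request:
move_tool(deltas=[{"spin":-0.15,"aperture":40},{"spin":-0.3,"aperture":40},{"spin":-0.45,"aperture":40},{"spin":-0.55,"aperture":40},{"spin":-0.55,"aperture":40},{"spin":-0.55,"aperture":40},{"spin":-0.55,"aperture":76},{"spin":-0.55,"aperture":76}])

```text
t: 5.95
tool_pos: [519.6, 150.6, 83.9]
tool_rot: [0.763, 3.047, 0.0]
wrist_force: [0.6, -0.1, 0.0]
finger_gap: 62.6
gripper_force: 0.0
```

```bash
python3 -c "
from h import *
print(phi(), ctrl.state()['ft_torque'])"
```

```text
151.87414785276377 [ 0.0093015  -0.01980806 -0.02228841]
```

Request:
move_tool(deltas=[{"aperture":80},{"d":[0,0,-40],"aperture":90},{"d":[0,0,-40],"aperture":90}])

```text
t: 6.25
tool_pos: [521.2, 151.1, 127.1]
tool_rot: [0.763, 3.044, 0.004]
wrist_force: [0.9, 0.0, 0.7]
finger_gap: 86.1
gripper_force: 0.0
```

```bash
python3 -c "
from h import *
go(447,363,70,132.3)"
```

```text
row [165.6 151.6  57.2] turn 0.341 phi 151.9 q7 0.72
```

Request:
move_tool(deltas=[{"d":[165.6,151.6,0],"spin":0.34,"aperture":90},{"d":[165.6,151.6,0],"spin":0.34,"aperture":90},{"d":[165.6,151.6,0],"spin":0.34,"aperture":90},{"d":[165.6,151.6,0],"spin":0.34,"aperture":90},{"d":[165.6,151.6,40],"spin":0.34,"aperture":90},{"d":[165.6,151.6,40],"spin":0.34,"aperture":90},{"d":[165.6,151.6,40],"spin":0.34,"aperture":90}])

```text
t: 6.95
tool_pos: [443.8, 362.5, 82.4]
tool_rot: [-1.265, -2.875, 0.003]
wrist_force: [0.2, -1.3, -0.7]
finger_gap: 90.3
gripper_force: 0.0
```

```bash
python3 - <<'E'
from h import *
go(447,363,24,132.3)
s=snap('wrist'); save(s,'w3.png'); P=cloud(s)
h=cv2.cvtColor(s['pixels'],cv2.COLOR_RGB2HSV); m=((h[...,0]<8)|(h[...,0]>172))&(h[...,1]>130)&(np.hypot(P[...,0]-447,P[...,1]-363)<45)&(P[...,2]<60)
print('cap',m.sum(),P[m].mean(0),P[m].max(0))
s=snap('side'); save(s,'s3.png'); s=snap('scene');cv2.imwrite('pics/c3.png',s['pixels'][180:400,100:420,::-1])
E
```

```text
row [-1.7  2.8 58.4] turn 0.004 phi 132.5 q7 -0.00
cap 2858 [448.76576073 369.22111147  38.61896421] [474.11499686 388.78903089  48.03886465]
```

View pics/w3.png

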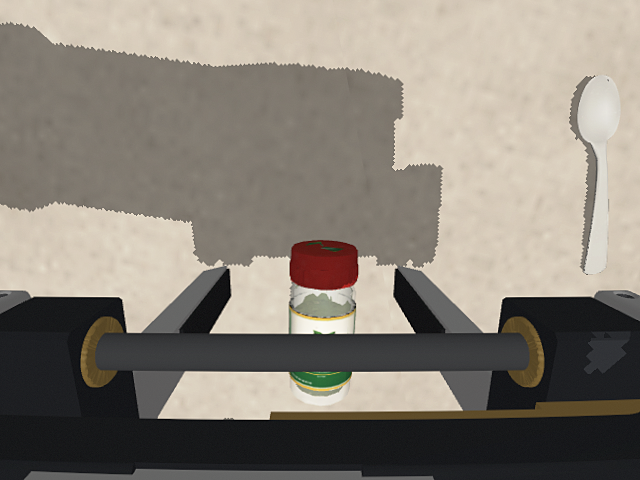

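The wrist view shows the jar between the open fingers, cap at (324,265), axis vertical in the image; nearly centred.

Request:
move_tool(deltas=[{"d":[0,3.5,30],"aperture":80},{"d":[0,3.5,58],"aperture":70},{"d":[0,3.5,58],"aperture":40},{"d":[0,3.5,58],"aperture":40},{"d":[0,3.5,58],"aperture":40},{"d":[0,3.5,58],"aperture":40},{"d":[0,3.5,58],"aperture":40},{"d":[0,3.5,58],"aperture":40}], clamp_n=5)

```text
t: 7.9
tool_pos: [448.1, 365.2, 26.7]
tool_rot: [1.268, 2.874, 0.003]
wrist_force: [-0.2, -1.0, 6.4]
finger_gap: 44.1
gripper_force: 5.0
```

Request:
move_tool(deltas=[{"d":[-1,0,-12],"aperture":40},{"d":[-3,0,-25],"aperture":40},{"d":[-8,0,-37],"aperture":40},{"d":[-13,0,-48],"aperture":40},{"d":[-20,0,-58],"aperture":40},{"d":[-28,0,-67],"aperture":40},{"d":[-38,0,-75],"aperture":40},{"d":[-48,0,-83],"aperture":40}], clamp_n=4)

```text
t: 8.7
tool_pos: [480.4, 328.4, 109.1]
tool_rot: [-1.268, -2.874, 0.0]
wrist_force: [0.4, 0.9, -0.1]
finger_gap: 44.6
gripper_force: 4.0
```

Request:
move_tool(deltas=[{"d":[-12,0,-6],"aperture":40},{"d":[-24,0,-10],"aperture":40},{"d":[-35,0,-14],"aperture":40},{"d":[-45,0,-18],"aperture":40},{"d":[-45,0,-22],"aperture":40},{"d":[-45,0,-22],"aperture":40}])

```text
t: 9.3
tool_pos: [510.3, 296.2, 130.9]
tool_rot: [1.268, 2.874, 0.001]
wrist_force: [-1.1, 1.4, -1.3]
finger_gap: 44.5
gripper_force: 4.0
```

```bash
python3 - <<'E'
from h import *
s=snap('side'); save(s,'s4.png'); t=snap('scene')
cv2.imwrite('pics/c4.png',cv2.hconcat([s['pixels'][150:330,150:330,::-1],t['pixels'][180:360,130:310,::-1]]).repeat(2,0).repeat(2,1))
E
```

```text
(no output)
```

View pics/c4.png

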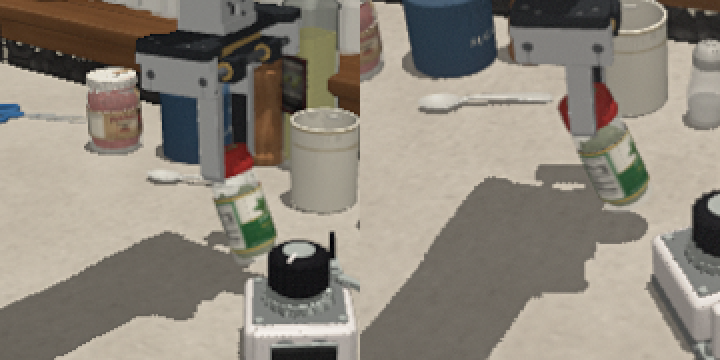

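Both views show the jar hanging from its cap, still tilted about 25° with its bottom towards the tool's -x. I'll set it on the table and pull it upright.

Request:
move_tool(deltas=[{"d":[30,0,0],"aperture":40},{"d":[40,0,15],"aperture":40},{"d":[40,0,25],"aperture":40},{"d":[40,0,31],"aperture":40},{"d":[40,0,33],"aperture":40}], clamp_n=3)

```text
t: 9.9
tool_pos: [483.5, 325.0, 97.0]
tool_rot: [1.269, 2.874, -0.001]
wrist_force: [-0.4, 1.0, 4.5]
finger_gap: 44.2
gripper_force: 3.0
```

Request:
move_tool(deltas=[{"d":[-8,0,0],"aperture":40},{"d":[-16,0,0],"aperture":40},{"d":[-24,0,0],"aperture":40},{"d":[-32,0,0],"aperture":40},{"d":[-40,0,1],"aperture":40},{"d":[-40,0,3],"aperture":40},{"d":[-40,0,3],"aperture":40}])

```text
t: 10.6
tool_pos: [510.4, 295.9, 94.4]
tool_rot: [1.269, 2.874, 0.0]
wrist_force: [-0.2, -0.6, 3.0]
finger_gap: 44.4
gripper_force: 3.0
```

```bash
python3 - <<'E'
from h import *
s=snap('side'); save(s,'s5.png'); t=snap('scene'); save(t,'t5.png')
cv2.imwrite('pics/c5.png',cv2.hconcat([s['pixels'][150:330,150:330,::-1],t['pixels'][180:360,130:310,::-1]]).repeat(2,0).repeat(2,1))
E
```

```text
(no output)
```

View pics/c5.png

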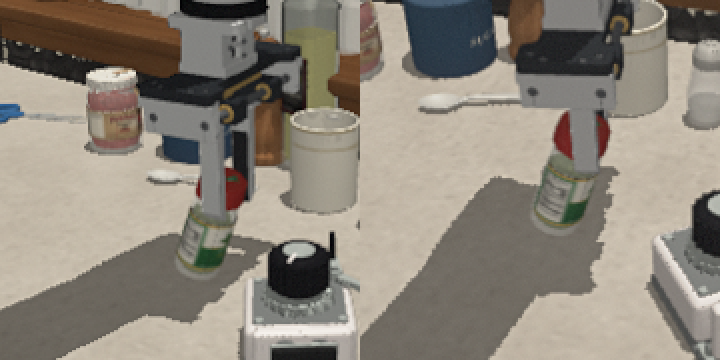

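Now it leans the other way by some 15–20°; measure the lean from the depth and correct it.

```bash
cat >> h.py <<'E'
def lean(names=('scene','side'),zmax=75,z0=8):
    st=ctrl.state(); c=st['tool_pos']; a=R.from_rotvec(st['tool_rot']).as_matrix()
    for n in names:
        s=snap(n); P=cloud(s); h=cv2.cvtColor(s['pixels'],cv2.COLOR_RGB2HSV)
        m=(np.hypot(P[...,0]-c[0],P[...,1]-c[1])<60)&(P[...,2]>z0)&(P[...,2]<zmax)
        m=cv2.morphologyEx(m.astype(np.uint8),cv2.MORPH_OPEN,np.ones((3,3)))>0
        q=P[m]-np.r_[c[:2],0]; o=[]
        for z in range(int(z0),int(zmax),8):
            k=q[(q[:,2]>=z)&(q[:,2]<z+8)]
            if len(k)>15: b=k@a[:,:2]; o.append([z+4,*((np.percentile(b,3,0)+np.percentile(b,97,0))/2),*np.ptp(b,0)])
        o=np.array(o); print(n,o.round(0).tolist()); print('  slope deg x,y',np.degrees(np.arctan(np.polyfit(o[:,0],o[:,1:3],1)[0])).round(1))
E
python3 -c "
from h import *
lean()"
```

```text
scene [[12.0, 32.0, -17.0, 43.0, 21.0], [20.0, 32.0, -16.0, 45.0, 22.0], [28.0, 29.0, -17.0, 45.0, 21.0], [36.0, 26.0, -17.0, 45.0, 19.0], [44.0, 24.0, -17.0, 45.0, 20.0], [52.0, 20.0, -16.0, 46.0, 23.0], [60.0, 20.0, -18.0, 45.0, 20.0], [68.0, 20.0, -18.0, 40.0, 18.0], [76.0, 17.0, -20.0, 38.0, 13.0]]
  slope deg x,y [-14.1  -2.5]
side [[12.0, 29.0, -11.0, 38.0, 26.0], [20.0, 29.0, -12.0, 48.0, 28.0], [28.0, 26.0, -10.0, 42.0, 28.0], [36.0, 24.0, -11.0, 46.0, 27.0], [44.0, 22.0, -11.0, 50.0, 26.0], [52.0, 19.0, -11.0, 46.0, 32.0], [60.0, 15.0, -10.0, 47.0, 35.0], [68.0, 13.0, -11.0, 46.0, 28.0], [76.0, 9.0, -14.0, 35.0, 18.0]]
  slope deg x,y [-17.6  -1.1]
```

Request:
move_tool(deltas=[{"d":[6,0,-1],"aperture":40},{"d":[12,0,-1],"aperture":40},{"d":[18,0,-1],"aperture":40},{"d":[24,0,0],"aperture":40},{"d":[26,0,2],"aperture":40},{"d":[26,0,4],"aperture":40},{"d":[26,0,5],"aperture":40}], clamp_n=3)

```text
t: 11.5
tool_pos: [492.7, 315.2, 89.4]
tool_rot: [1.268, 2.874, -0.0]
wrist_force: [-0.7, -0.9, 4.2]
finger_gap: 44.3
gripper_force: 3.0
```

```bash
python3 -c "
from h import *
lean()"
```

```text
scene [[12.0, 11.0, -17.0, 41.0, 19.0], [20.0, 10.0, -16.0, 41.0, 23.0], [28.0, 9.0, -16.0, 42.0, 23.0], [36.0, 9.0, -15.0, 42.0, 23.0], [44.0, 8.0, -16.0, 41.0, 24.0], [52.0, 9.0, -14.0, 44.0, 25.0], [60.0, 7.0, -14.0, 42.0, 26.0], [68.0, 9.0, -16.0, 42.0, 29.0], [76.0, 7.0, -20.0, 35.0, 20.0]]
  slope deg x,y [-2.9 -0.6]
side [[12.0, 7.0, -9.0, 37.0, 35.0], [20.0, 8.0, -9.0, 41.0, 30.0], [28.0, 8.0, -10.0, 41.0, 29.0], [36.0, 8.0, -10.0, 40.0, 31.0], [44.0, 5.0, -8.0, 41.0, 31.0], [52.0, 7.0, -11.0, 40.0, 32.0], [60.0, 5.0, -9.0, 39.0, 31.0], [68.0, 6.0, -10.0, 43.0, 34.0], [76.0, 3.0, -16.0, 34.0, 27.0]]
  slope deg x,y [-3.4 -4.1]
```

Request:
move_tool(deltas=[{"aperture":50},{"aperture":60},{"aperture":64},{"aperture":64}])

```text
t: 12.0
tool_pos: [492.6, 315.1, 89.5]
tool_rot: [-1.268, -2.874, 0.0]
wrist_force: [-0.7, 0.9, 0.1]
finger_gap: 63.6
gripper_force: 0.0
```

```bash
python3 - <<'E'
from h import *
lean()
st=ctrl.state(); a=R.from_rotvec(st['tool_rot']).as_matrix()
for n in ['scene','side']:
    s=snap(n);P=cloud(s);h=cv2.cvtColor(s['pixels'],cv2.COLOR_RGB2HSV)
    m=((h[...,0]<8)|(h[...,0]>172))&(h[...,1]>130)&(np.hypot(P[...,0]-st['tool_pos'][0],P[...,1]-st['tool_pos'][1])<50)&(P[...,2]>70)
    b=(P[m]-st['tool_pos'])@a; print('cap',m.sum(),np.percentile(b,[2,98],0).round(1).tolist(),P[m][:,2].max())
go(493,315,95)
E
```

```text
scene [[12.0, 11.0, -15.0, 42.0, 25.0], [20.0, 11.0, -14.0, 42.0, 31.0], [28.0, 11.0, -16.0, 41.0, 22.0], [36.0, 11.0, -14.0, 42.0, 25.0], [44.0, 12.0, -15.0, 42.0, 30.0], [52.0, 12.0, -15.0, 41.0, 24.0], [60.0, 11.0, -14.0, 41.0, 27.0], [68.0, 12.0, -2.0, 42.0, 70.0], [76.0, 10.0, -0.0, 39.0, 74.0]]
  slope deg x,y [ 0.1 11.3]
side [[12.0, 7.0, -10.0, 37.0, 29.0], [20.0, 8.0, -7.0, 40.0, 35.0], [28.0, 7.0, -6.0, 37.0, 37.0], [36.0, 8.0, -7.0, 44.0, 34.0], [44.0, 9.0, -10.0, 41.0, 28.0], [52.0, 9.0, -9.0, 41.0, 29.0], [60.0, 7.0, -7.0, 39.0, 32.0], [68.0, 4.0, -6.0, 34.0, 34.0], [76.0, -3.0, -17.0, 16.0, 39.0]]
  slope deg x,y [-5.9 -3.6]
cap 194 [[-9.1, -23.6, -17.1], [30.7, 14.3, 4.9]] 107.53254151204993
cap 147 [[-9.6, -15.3, -18.2], [16.5, 19.6, 1.0]] 107.71992580494896
row [-0.5  0.2 -5.5] turn 0.000 phi 132.4 q7 0.12
```

Request:
move_tool(deltas=[{"d":[9,0,-6],"aperture":64},{"d":[9,0,-6],"aperture":40},{"d":[9,0,-6],"aperture":40},{"d":[9,0,-6],"aperture":40},{"d":[9,0,-6],"aperture":40},{"d":[9,0,-16],"aperture":40},{"d":[9,0,-46],"aperture":40}], clamp_n=15)

```text
t: 12.9
tool_pos: [485.3, 320.8, 134.1]
tool_rot: [-1.267, -2.873, 0.007]
wrist_force: [-0.6, -0.5, -1.3]
finger_gap: 43.8
gripper_force: 15.0
```

```bash
python3 - <<'E'
from h import *
for n,dz in [('scene',-1.6),('side',1.2)]:
    s=snap(n);P=cloud(s);h=cv2.cvtColor(s['pixels'],cv2.COLOR_RGB2HSV); d=P[...,:2]-K; X=d@E1-76;Y=d@F1; z=P[...,2]-dz; V=h[...,2]
    m=(z>30)&(z<64)&(V<70)&(X>-5)&(X<70)&(abs(Y)<24); print(n,'pad',m.sum(),np.percentile(X[m],[10,50,90]).round(1))
    m=(z>58)&(z<66)&(V>150)&(X>-31)&(X<30)&(abs(Y)<36); print('  plate top',m.sum(),np.percentile(X[m],[10,50,90]).round(1))
lean(zmax=115,z0=45)
w=W(52,0);print(w);go(w[0],w[1],135,69.2)
E
```

```text
scene pad 510 [17.7 19.1 20.2]
  plate top 342 [-19.2 -13.6  -9.4]
side pad 618 [15.2 16.5 17.8]
  plate top 285 [-20.6 -14.8   8.2]
scene [[49.0, 2.0, -14.0, 41.0, 20.0], [57.0, 1.0, -15.0, 43.0, 23.0], [65.0, 1.0, -15.0, 42.0, 28.0], [73.0, 2.0, -15.0, 42.0, 26.0], [81.0, 1.0, -14.0, 42.0, 26.0], [89.0, 2.0, -16.0, 41.0, 24.0], [97.0, 1.0, -15.0, 42.0, 24.0], [105.0, 2.0, -13.0, 41.0, 28.0], [113.0, -0.0, -14.0, 37.0, 24.0]]
  slope deg x,y [-0.9  0.4]
side [[49.0, -0.0, -8.0, 38.0, 28.0], [57.0, -1.0, -5.0, 40.0, 35.0], [65.0, -1.0, -10.0, 41.0, 28.0], [73.0, -1.0, -10.0, 40.0, 30.0], [81.0, -1.0, -9.0, 38.0, 31.0], [89.0, -1.0, -8.0, 43.0, 32.0], [97.0, 0.0, -10.0, 41.0, 34.0], [105.0, -0.0, -7.0, 42.0, 40.0], [113.0, -3.0, -10.0, 36.0, 30.0]]
  slope deg x,y [-0.5 -1.1]
[474.54630881  31.04231342]
row [-206.7 -205.2    1. ] turn 1.103 phi 132.4 q7 0.10
```

Request:
move_tool(deltas=[{"d":[0,0,-45],"aperture":40},{"d":[-15,-15,-78],"spin":0.1,"aperture":40},{"d":[-206,-205,-78],"spin":1.1,"aperture":40},{"d":[-206,-205,-78],"spin":1.1,"aperture":40},{"d":[-206,-205,-78],"spin":1.1,"aperture":40},{"d":[-206,-205,-78],"spin":1.1,"aperture":40},{"d":[-206,-205,-78],"spin":1.1,"aperture":40},{"d":[-206,-205,-78],"spin":1.1,"aperture":40}])

```text
t: 13.9
tool_pos: [472.9, 26.9, 213.1]
tool_rot: [-2.501, -1.901, 0.002]
wrist_force: [0.1, 0.7, -3.0]
finger_gap: 44.4
gripper_force: 15.0
```

```bash
python3 -c "
from h import *
w=W(52,0);go(w[0],w[1],140,69.2)"
```

```text
row [ 4.5  0.6 73.1] turn 0.092 phi 74.5 q7 -0.41
```

Request:
move_tool(deltas=[{"d":[2,0.6,0],"spin":0.09,"aperture":40},{"d":[4.5,0.6,30],"spin":0.09,"aperture":40},{"d":[4.5,0.6,60],"spin":0.09,"aperture":40},{"d":[4.5,0.6,80],"spin":0.09,"aperture":40},{"d":[4.5,0.6,85],"spin":0.09,"aperture":40}])

```text
t: 14.4
tool_pos: [474.1, 35.3, 126.2]
tool_rot: [-2.574, -1.8, 0.007]
wrist_force: [-0.2, -0.0, -1.5]
finger_gap: 44.1
gripper_force: 15.0
```

```bash
python3 - <<'E'
from h import *
w=W(52,0);go(w[0],w[1],106,69.2)
s=snap('side'); t=snap('scene')
cv2.imwrite('pics/c6.png',cv2.hconcat([s['pixels'][210:430,210:390,::-1],t['pixels'][230:450,250:430,::-1]]).repeat(2,0).repeat(2,1))
E
```

```text
row [-3.8  2.  20.2] turn 0.013 phi 69.9 q7 -0.42
```

View pics/c6.png

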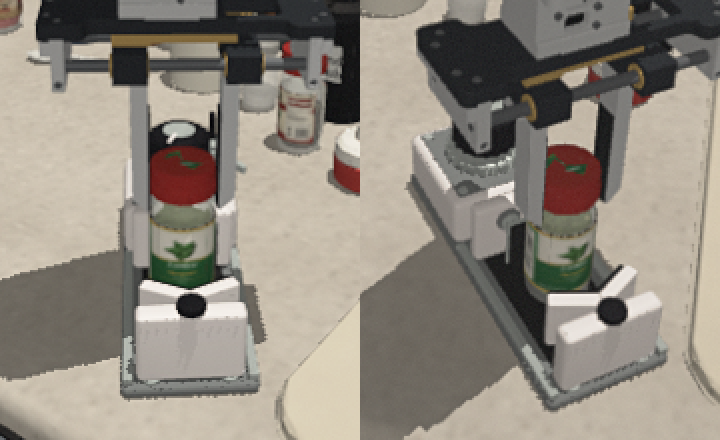

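The jar hangs upright in the gap (side (185,220), scene (560,220)), between the pad and the V and clear of both.

Request:
move_tool(deltas=[{"d":[-3,1,10],"aperture":40},{"d":[-3,1,16],"aperture":40},{"d":[-3,1,18],"aperture":40},{"d":[-3,1,19],"aperture":40},{"d":[-3,1,19],"aperture":40}])

```text
t: 15.0
tool_pos: [475.7, 32.6, 109.6]
tool_rot: [2.574, 1.801, 0.0]
wrist_force: [0.2, -0.2, -1.5]
finger_gap: 44.5
gripper_force: 15.0
```

Request:
move_tool(deltas=[{"d":[0,0,2],"aperture":40},{"d":[0,0,3],"aperture":40},{"d":[0,0,3],"aperture":40}])

```text
t: 15.3
tool_pos: [475.6, 32.6, 106.5]
tool_rot: [-2.574, -1.801, 0.0]
wrist_force: [0.1, 0.2, -1.2]
finger_gap: 44.1
gripper_force: 15.0
```

Request:
move_tool(deltas=[{"d":[0,0,1],"aperture":40},{"d":[0,0,2],"aperture":40},{"d":[0,0,2],"aperture":40}])

```text
t: 15.6
tool_pos: [476.2, 32.7, 105.1]
tool_rot: [2.574, 1.8, 0.002]
wrist_force: [-2.3, -0.4, 11.1]
finger_gap: 44.4
gripper_force: 15.0
```

Contact with the base. Release and rise.

Request:
move_tool(deltas=[{"d":[0,0,-1],"aperture":50},{"d":[0,0,-1],"aperture":64},{"d":[0,0,-1],"aperture":76},{"d":[0,0,-1],"aperture":76},{"d":[0,0,-40],"aperture":76},{"d":[0,0,-80],"aperture":76}])

```text
t: 16.2
tool_pos: [474.8, 32.1, 184.7]
tool_rot: [-2.574, -1.8, 0.005]
wrist_force: [0.7, 0.5, 0.2]
finger_gap: 75.9
gripper_force: 0.0
```

```bash
python3 - <<'E'
from h import *
for n,dz in [('scene',-1.6),('side',1.2)]:
    s=snap(n);P=cloud(s);h=cv2.cvtColor(s['pixels'],cv2.COLOR_RGB2HSV); d=P[...,:2]-K; X=d@E1-76;Y=d@F1; z=P[...,2]-dz
    m=((h[...,0]<8)|(h[...,0]>172))&(h[...,1]>130)&(abs(X-52)<50)&(abs(Y)<50)
    print(n,'cap',m.sum(),np.percentile(X[m],[2,98]).round(),np.percentile(Y[m],[2,98]).round(),np.percentile(z[m],[1,99]).round())
w=W(-140,33);print(w);go(w[0],w[1],150,69.2)
E
```

```text
scene cap 896 [31. 70.] [-22.  18.] [ 97. 118.]
side cap 771 [29. 68.] [-19.  20.] [ 95. 118.]
[573.57609292 198.81031353]
row [188.6  32.7  39.5] turn 0.013 phi 69.9 q7 -0.47
```

Request:
move_tool(deltas=[{"d":[188,33,0],"spin":0.01,"aperture":24},{"d":[188,33,0],"spin":0.01,"aperture":24},{"d":[188,33,0],"spin":0.01,"aperture":24},{"d":[188,33,0],"spin":0.01,"aperture":24},{"d":[188,33,30],"spin":0.01,"aperture":22},{"d":[188,33,40],"spin":0.01,"aperture":22}])

```text
t: 16.9
tool_pos: [569.9, 198.2, 141.5]
tool_rot: [-2.582, -1.79, 0.006]
wrist_force: [-0.5, -0.3, 0.4]
finger_gap: 31.3
gripper_force: 0.0
```

```bash
python3 -c "
from h import *
go(572.5,198.3,80,69.2)"
```

```text
row [ 1.2  2.6 61.4] turn 0.005 phi 69.5 q7 -0.64
```

Request:
move_tool(deltas=[{"d":[1,2,10],"aperture":20},{"d":[1,2,40],"aperture":20},{"d":[1,2,61],"aperture":20},{"d":[1,2,61],"aperture":10},{"d":[1,2,61],"aperture":10}])

```text
t: 17.4
tool_pos: [573.7, 197.3, 84.3]
tool_rot: [2.584, 1.786, 0.0]
wrist_force: [-0.3, -0.0, 0.8]
finger_gap: 10.7
gripper_force: 0.0
```

Request:
move_tool(deltas=[{"d":[-0.3,4.5,0],"spin":0.15,"aperture":10},{"d":[-1.3,8.9,0],"spin":0.3,"aperture":10},{"d":[-3,13,0],"spin":0.45,"aperture":10},{"d":[-5.2,16.9,0],"spin":0.6,"aperture":10},{"d":[-8,20.4,0],"spin":0.75,"aperture":10},{"d":[-9,21.5,0],"spin":0.8,"aperture":10},{"d":[-9,21.5,0],"spin":0.8,"aperture":10},{"d":[-9,21.5,0],"spin":0.8,"aperture":24}])

```text
t: 18.2
tool_pos: [590.8, 182.3, 84.7]
tool_rot: [-3.074, -0.644, -0.002]
wrist_force: [0.6, 0.4, -0.1]
finger_gap: 15.5
gripper_force: 0.0
```

```bash
python3 -c "
from h import *
go(K[0],K[1],200,60)"
```

```text
row [ -77.4    0.5 -115.4] turn -0.634 phi 23.6 q7 -1.25
```

Request:
move_tool(deltas=[{"d":[0,0,-35],"aperture":30},{"d":[-77,0.5,-48],"spin":-1,"aperture":76},{"d":[-77,0.5,-48],"spin":-1.2,"aperture":76},{"d":[-77,0.5,-48],"spin":-1.2,"aperture":76},{"d":[-77,0.5,-48],"spin":-1.2,"aperture":76},{"d":[-77,0.5,-48],"spin":-1.2,"aperture":76},{"d":[-77,0.5,-48],"spin":-1.2,"aperture":76},{"d":[-77,0.5,-48],"spin":-1.2,"aperture":76}])

```text
t: 19.0
tool_pos: [520.3, 150.6, 132.2]
tool_rot: [2.332, 2.104, 0.002]
wrist_force: [-0.3, 0.1, -0.6]
finger_gap: 75.0
gripper_force: 0.0
```

```bash
python3 - <<'E'
from h import *
go(K[0],K[1],84.5,140)
for n in ['scene','side']:
    s=snap(n); P=cloud(s); h=cv2.cvtColor(s['pixels'],cv2.COLOR_RGB2HSV); r=np.hypot(P[...,0]-K[0],P[...,1]-K[1])
    t=(h[...,2]<70)&(P[...,2]>58)&(P[...,2]<84)&(r<100)&(r>50)&(P[...,1]>160)
    print(t.sum(),P[t].mean(0))
E
```

```text
row [ 0.1 -0.3 47.7] turn -0.975 phi 84.1 q7 -0.36
46 [586.40716176 181.70898539  70.82411659]
61 [588.74829079 182.63369438  71.19190723]
```

Pawl is back on. Turn the tool to φ 140, descend, grip the knob, wind in.

Request:
move_tool(deltas=[{"spin":-0.98,"aperture":76},{"spin":-0.98,"aperture":76},{"spin":-0.98,"aperture":76},{"spin":-0.98,"aperture":76},{"spin":-0.98,"aperture":76},{"d":[0,0,20],"spin":-0.98,"aperture":76},{"d":[0,0,47],"spin":-0.98,"aperture":76},{"d":[0,0,47],"spin":-0.98,"aperture":76}], clamp_n=30)

```text
t: 19.9
tool_pos: [518.4, 150.0, 82.4]
tool_rot: [-1.081, -2.947, 0.004]
wrist_force: [-0.9, 0.4, 1.3]
finger_gap: 75.7
gripper_force: 0.0
```

Request:
move_tool(deltas=[{"aperture":40},{"aperture":40},{"aperture":40},{"aperture":40},{"aperture":40}])

```text
t: 20.4
tool_pos: [521.0, 151.8, 85.5]
tool_rot: [1.078, 2.949, 0.003]
wrist_force: [3.7, 4.2, 4.4]
finger_gap: 49.5
gripper_force: 30.0
```

```bash
python3 -c "
from h import *
print(phi(),ctrl.state()['ft_torque'])"
```

```text
139.82042506661583 [ 0.54470041 -0.44202839 -0.04429617]
```

Request:
move_tool(deltas=[{"spin":0.12,"aperture":40},{"spin":0.24,"aperture":40},{"spin":0.36,"aperture":40},{"spin":0.48,"aperture":40},{"spin":0.6,"aperture":40},{"spin":0.72,"aperture":40},{"spin":0.84,"aperture":40},{"spin":0.94,"aperture":40}])

```text
t: 21.2
tool_pos: [520.4, 151.6, 85.5]
tool_rot: [-2.303, -2.136, -0.003]
wrist_force: [-1.7, 2.0, 10.0]
finger_gap: 49.4
gripper_force: 30.0
```

```bash
python3 -c "
from h import *
s=ctrl.state();print(phi(),s['ft_torque'])
s=snap('side');save(s,'s7.png');t=snap('scene')
for s,dz in [(t,-1.6),(s,1.2)]:
    P=cloud(s);h=cv2.cvtColor(s['pixels'],cv2.COLOR_RGB2HSV); d=P[...,:2]-K; X=d@E1-76;Y=d@F1; z=P[...,2]-dz
    m=((h[...,0]<8)|(h[...,0]>172))&(h[...,1]>130)&(abs(X-52)<50)&(abs(Y)<50)
    print('cap',m.sum(),np.percentile(X[m],[2,98]).round(1))
    m=(z>58)&(z<66)&(h[...,2]>150)&(h[...,1]<60)&(X>-28)&(X<30)&(abs(Y)<37); print('  plate top',m.sum(),np.percentile(X[m],[5,10,50,90]).round(1))
"
```

```text
85.68988611013557 [0.41475111 0.60818312 0.05228736]
cap 933 [39.6 79.5]
  plate top 218 [-3.2 -2.3  3.3  7.4]
cap 794 [39. 77.]
  plate top 91 [-5.4 -4.7  2.   4.5]
```

```bash
cat > m.py <<'E'
from h import *
s0=ctrl.state(); print('phi %.1f knob %.3f'%(phi(),0.283+np.radians(139.82-phi())),'Mz',s0['ft_torque'].round(3))
for n,dz in [('scene',-1.6),('side',1.2)]:
    s=snap(n); save(s,n+'_%d.png'%(s0['t']*100)); P=cloud(s);h=cv2.cvtColor(s['pixels'],cv2.COLOR_RGB2HSV); d=P[...,:2]-K; X=d@E1-76;Y=d@F1; z=P[...,2]-dz
    m=((h[...,0]<8)|(h[...,0]>172))&(h[...,1]>130)&(abs(X-52)<50)&(abs(Y)<50)
    print(n,'cap',m.sum(),np.percentile(X[m],[2,98]).round(1),np.percentile(z[m],[1,99]).round())
    m=(z>58)&(z<66)&(h[...,2]>150)&(h[...,1]<60)&(X>-28)&(X<30)&(abs(Y)<37); print('  plate top',m.sum(),np.percentile(X[m],[5,50,95]).round(1))
E
```

Request:
move_tool(deltas=[{"spin":0.1,"aperture":40},{"spin":0.2,"aperture":40},{"spin":0.2,"aperture":40}])

```text
t: 21.6
tool_pos: [520.3, 151.6, 85.5]
tool_rot: [-2.504, -1.897, -0.002]
wrist_force: [-2.4, 1.0, 11.7]
finger_gap: 49.7
gripper_force: 30.0
```

```bash
python3 m.py
```

```text
phi 74.3 knob 1.427 Mz [ 0.368  0.729 -0.076]
scene cap 948 [42.9 83.2] [ 96. 118.]
  plate top 209 [ 0.5  6.4 10.9]
side cap 812 [42.9 81.2] [ 95. 118.]
  plate top 77 [-0.5  4.9  8.6]
```

Request:
move_tool(deltas=[{"spin":0.1,"aperture":40},{"spin":0.18,"aperture":40},{"spin":0.18,"aperture":40}])

```text
t: 22.0
tool_pos: [520.2, 151.6, 85.5]
tool_rot: [-2.663, -1.665, -0.002]
wrist_force: [-2.1, 1.8, 12.4]
finger_gap: 49.5
gripper_force: 30.0
```

```bash
python3 m.py
```

```text
phi 64.0 knob 1.606 Mz [ 0.37   0.918 -0.012]
scene cap 955 [44.2 84.5] [ 96. 118.]
  plate top 208 [ 3.4  9.5 14. ]
side cap 812 [44.8 82.6] [ 95. 118.]
  plate top 77 [ 2.3  8.5 11.6]
```

Request:
move_tool(deltas=[{"spin":0.1,"aperture":40},{"spin":0.2,"aperture":40},{"spin":0.3,"aperture":40},{"spin":0.32,"aperture":40},{"spin":0.32,"aperture":40}])

```text
t: 22.6
tool_pos: [520.0, 151.8, 85.5]
tool_rot: [-2.893, -1.223, -0.001]
wrist_force: [-3.9, 1.1, 14.2]
finger_gap: 49.5
gripper_force: 30.0
```

```bash
python3 m.py
```

```text
phi 45.8 knob 1.923 Mz [0.535 1.223 0.079]
scene cap 954 [44.2 84.5] [ 96. 118.]
  plate top 199 [ 9.3 15.6 19.8]
side cap 817 [44.5 82.4] [ 95. 118.]
  plate top 95 [ 8.4 14.6 17.7]
```

Request:
move_tool(deltas=[{"spin":0.1,"aperture":40},{"spin":0.2,"aperture":40},{"spin":0.3,"aperture":40},{"spin":0.33,"aperture":40},{"spin":0.33,"aperture":40},{"spin":0.33,"aperture":40}])

```text
t: 23.3
tool_pos: [519.9, 152.0, 85.5]
tool_rot: [-3.053, -0.733, -0.001]
wrist_force: [-5.3, 3.6, 15.2]
finger_gap: 49.4
gripper_force: 30.0
```

```bash
python3 m.py
```

```text
phi 27.0 knob 2.252 Mz [0.737 1.335 0.215]
scene cap 957 [44.  84.5] [ 96. 118.]
  plate top 181 [15.4 21.3 25.9]
side cap 821 [45.  82.5] [ 95. 118.]
  plate top 92 [13.1 19.4 22.7]
```

Request:
move_tool(deltas=[{"aperture":40},{"spin":-0.03,"aperture":40},{"spin":-0.03,"aperture":52},{"spin":-0.03,"aperture":76},{"spin":-0.03,"aperture":76},{"spin":-0.03,"aperture":76},{"d":[0,0,-50],"spin":-0.03,"aperture":76},{"d":[0,0,-100],"spin":-0.03,"aperture":76}])

```text
t: 24.2
tool_pos: [519.1, 150.0, 184.8]
tool_rot: [3.042, 0.776, -0.005]
wrist_force: [0.1, 1.0, 0.2]
finger_gap: 76.0
gripper_force: 0.0
```

```bash
python3 m.py
```

```text
phi 28.6 knob 2.224 Mz [0.011 0.1   0.036]
scene cap 952 [44.2 84.6] [ 96. 118.]
  plate top 187 [12.9 19.3 23.6]
side cap 817 [44.5 82.7] [ 95. 118.]
  plate top 96 [10.7 17.6 21. ]
```

Request:
move_tool(deltas=[{"d":[0,0,-40],"aperture":76},{"d":[0,0,-40],"aperture":76},{"d":[0,0,-40],"aperture":76},{"d":[0,0,-40],"aperture":76}], quiet=true)

```text
ok
```

```bash
python3 m.py; python3 - <<'E'
from h import *
s=snap('side'); t=snap('scene')
for n in (s,t):
    P=cloud(n); h=cv2.cvtColor(n['pixels'],cv2.COLOR_RGB2HSV); r=np.hypot(P[...,0]-K[0],P[...,1]-K[1])
    m=(h[...,2]<70)&(P[...,2]>58)&(P[...,2]<84)&(r<100)&(r>50)&(P[...,1]>160); print(m.sum(),P[m].mean(0).round(1))
cv2.imwrite('pics/c8.png',cv2.hconcat([s['pixels'][220:420,230:380,::-1],t['pixels'][230:430,260:410,::-1]]).repeat(2,0).repeat(2,1))
E
```

```text
phi 28.7 knob 2.223 Mz [-0.077  0.167 -0.021]
scene cap 948 [44.2 84.7] [ 96. 118.]
  plate top 184 [13.3 19.1 23.3]
side cap 816 [45.2 82.5] [ 95. 118.]
  plate top 95 [10.6 17.4 21.6]
57 [588.7 182.6  72. ]
44 [586.6 181.6  71.4]
```

View pics/c8.png

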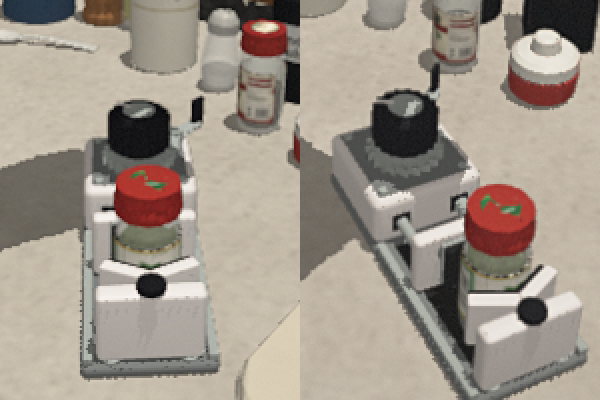

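The jar stands upright in the V, clamped by the pad. The pawl is on (tab at (197,108) and (434,78)), and the mug, salt shaker and other jar haven't moved.

```bash
python3 -c "
from plant import ctrl
print(ctrl.sign_off())"
```

```text
the job is handed in; nothing more can be done
None
```

The jar stands upright in the holder, clamped with the springs compressed about 11 of 20 mm by camera measurement; the pawl is on the wheel, the mug, salt shaker and other jar are where they stood, and the job was handed in at about 25 s.

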